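Hold a sample tube in the scanner's guard slot

TASK

At the blood sample desk, first squeeze the orange trigger of the clamped scanner fully, keep it squeezed for about half a second and let it spring back. Then take the purple-capped tube with the pink band out of the rack and lower it upright, foot first, through the slot in the blue guard plate on top of the reading box until about half of the tube is inside, and finish while still holding it there, hanging still from the gripper, its cap clear above the plate, not wedged against the slot. Leave the other tubes in their holes and everything else on the desk where it is.

Things in the scene. Friction and masses are not known exactly. Their poses are not given: they have to be found in the camera images.
- tube: Tube to be read: 16 mm diameter, 108 mm long, round foot, white label, 30 mm bright pink band (the only one) under a purple cap. The cap, 19 mm in diameter, is the top 25 mm (83 to 108 mm above the foot); grip it there. Origin at the lowest point of the foot, z towards the cap. About 20 g. Starts upright in a 17.5 mm rack hole, foot 8 mm above the desk, 42 mm of it in the hole.
- rack: Black fixed tube rack, 130 (its x) by 190 (its y) mm, 50 mm high, origin at the centre of its underside. A tube stands in each of its six holes, at x = -30, 30 and y = -60, 0, 60 mm; the purple-capped one may be in any. All tubes are of one size, tops 116 mm above the desk. The flat dark spots between are not holes.
- slot (a point): Centre of the slot's mouth in the upper face of the blue guard plate, 125 mm above the desk. The slot goes through the 8 mm plate, 18 mm wide along this frame's x, 36 mm long along its y, slightly chamfered. z up. Below, the white box (fixed, 100 mm in x by 120 mm in y, slot at its centre) is hollow down to 10 mm above the desk.
- grip (a point): Centre of the black pistol grip of the scanner, clamped on its side, 72 mm above the desk. The grip is level, 28 mm wide along this frame's y, 26 mm high (z up), reaching 66 mm towards -x and 50 mm towards +x, where the scanner's body begins (its top 26 mm above this point). The trigger is on the +y side. Free below down to 10 mm above the desk. The slot is 68 mm in +x and 180 mm in +y from here.
- trigger_pad (a point): Point to press on the outer face of the orange trigger blade (44 mm long, 8 mm thick, 18 mm high), 35 mm from its hinge, at the grip's height. It lies about 34 mm to the +y side of the grip's centre line, 24 mm when squeezed: grip and trigger together measure about 48 mm, squeezed 38 mm. It moves level towards -y. It turns with the trigger; axes as the grip's when unpressed.
- trigger (a joint): Angle of the sprung trigger: 0 released, 0.28 rad fully squeezed against its stop; it springs back by itself. The push at the pad is about 2 N at first, 6 N when fully squeezed.
- tube_red: Bystander to leave alone: red-capped tube in the rack, origin at its foot.
- tube_darkred: Bystander to leave alone: dark-red-capped tube in the rack, origin at its foot.
- tube_orange: Bystander to leave alone: orange-capped tube in the rack, origin at its foot.
- tube_yellow: Bystander to leave alone: yellow-capped tube in the rack, origin at its foot.
- tube_cyan: Bystander to leave alone: light-blue-capped tube in the rack, origin at its foot.
- reagent: Bystander to leave alone: reagent bottle standing on the desk, 52 mm in diameter, 120 mm high, origin at the centre of its underside.
- cup: Bystander to leave alone: clear specimen cup standing on the desk, 66 mm in diameter, 60 mm high, origin at the centre of its underside.
- station: Reading station, fixed: an aluminium base plate 170 mm (x) by 350 mm (y), 10 mm thick, that carries the clamped scanner, its trigger and the white reading box with the blue guard plate. Origin at the centre of its underside; its axes are those of slot and grip.

How it is judged:
By the outcome, as a careful person would: the job done as asked, in the order asked, and still so for the second after the job is handed in, while the arm keeps its last pose, push and grip.
It also fails if it takes over 64 s, if anything falls off the work surface, if the arm or the gripper's body presses on something with over 40 N, if the wrist force passes 120 N, or if a joint passes its speed limit or range.

ROBOT

A 6-joint arm with a two-finger parallel gripper is mounted at the origin on the work surface. World frame = base frame: x ahead of the robot, y to its left, z up, the work surface at z = 0. Lengths are in mm, angles in rad, forces in N, time in s.
With the tool pointing down it reaches from about 250 to 775 mm from the base axis. Payload 4 kg.
Tool frame: the origin (TCP) lies midway between the tips of the shut fingers; the grasp point (between the pads) lies arm.grip_point_offset behind it (arm.grip_point_offset is the distance from the TCP to the grasp point, in mm); z points along the fingers, y is the direction in which the jaws open and shut (so a half turn about z gives the same grasp; the last joint's range is limited). The gripper opens to 85 mm and grips with 20 to 120 N. Pads are 22 mm wide; open, the fingers measure 114 mm over their backs; the gripper's body (76 mm by 85 mm) begins 54 mm behind the grasp point. The pads swing forward as they close: fully open they stand 13 mm farther back than shut.
Start: joints at [-1.21, 0.087, 1.371, -0, 1.684, -0.103], TCP at [246.042, -491.916, 231.341] pointing down, gripper open.
Joint ranges: [-3.1, 3.1], [-0.76, 2.03], [0.27, 2.55], [-1.08, 4.22], [0.17, 2.65], [-2.57, 2.57]. Speed limits (rad/s): [2.79, 2.79, 3.14, 3.14, 3.14, 3.14].

INTERFACE

Orientations are given as a unit quaternion [w, x, y, z].
In Python, from bench import arm, claw, kinematics, optics, read_t, read_qpos, read_qvel, read_joint_efforts, read_eef_pos, read_eef_rot, read_contact_force, read_wrist_torque, read_opening gives the robot as it stands. The module is installed in compiled form; this text tells all that it offers. Calls block until the motion is done:
- arm.reach(position, orientation): joint-space move of the TCP to a pose.
- arm.move_straight(position, orientation=None, vel=150): straight line of the TCP; orientation=None keeps the orientation; vel is the mean speed in mm/s.
- arm.move_j(angles): joint-space move.
- claw.gripper_to(opening): finger opening in mm; the grip force is fixed at half the most; returns when the fingers have stopped.
- arm.hold(seconds).
- kinematics.solve_ik(position, orientation): joint angles nearest the present ones, or None.
- optics.camera(name): name is "scene" or "top" or "wrist"; returns a dict with "image" (480x640x3 uint8, red, green, blue), "fovy" (degrees; the focal length in pixels is half the picture's height over the tangent of half this angle, whatever the lens; pixels are square), "cx", "cy" (the principal point, pixels), "R" (3x3) and "t" (3): a world point X has camera coordinates R X + t; the wrist camera has in their place "T_tool_cam" (4x4, takes a point from camera to tool coordinates, whose origin is the TCP and whose axes are the flange's). Camera axes: x right, y down, z forward; pixel columns grow to the right and rows downward; lengths in mm; the calibration is good to about 2 mm. The wrist camera is an equidistant fisheye: a pixel r from the principal point sees the ray r / f radians off the axis. A picture is of the moment at which its call begins: read the wrist's pose just before it. There is no depth.
A pose or a line that the arm cannot do raises arm.Unreachable and nothing moves.
- arm.job_done(): hands the job in, once; it reports no verdict.
Readings, each from a call of its own:
- read_t(): time.
- read_qpos(): joint angles.
- read_qvel(): joint speeds.
- read_joint_efforts(): joint torques, N m.
- read_eef_pos(): TCP position.
- read_eef_rot(): TCP orientation.
- read_contact_force(): force on the tool from outside, world axes, zero at the start.
- read_wrist_torque(): the same for the moment, N m.
- read_opening(): finger opening in mm.
Only numpy, scipy, OpenCV 4.12 (cv2) and the standard library are available. Lean on these libraries where they do the work, as an engineer would, in place of code of your own. Each camera call takes 0.05 s, during which the arm holds its last target. There are 200 camera calls.

## Working session

There is one attempt and no reset: what is moved stays moved. The work goes in short steps, each a Python script; the robot and the scene stay as the last script left them, time stands still between calls to the robot, and variables do not carry over. Pictures are saved under pics/ and viewed, about 8 in all and at most 12, crops included, and the job is handed in when it is done.

```bash
mkdir -p pics
cat > h.py <<'E'
import numpy as np, cv2
from bench import *
def shot(n):
    c=optics.camera(n); return c
def save(c,f): cv2.imwrite('pics/'+f,cv2.cvtColor(c['image'],cv2.COLOR_RGB2BGR))
def foc(c): return 240/np.tan(np.radians(c['fovy'])/2)
def ray(c,u,v):
    f=foc(c); d=np.array([(u-c['cx'])/f,(v-c['cy'])/f,1.]); R=np.array(c['R']);t=np.array(c['t'])
    return -R.T@t, R.T@d
def onz(c,u,v,z):
    o,d=ray(c,u,v); return o+d*(z-o[2])/d[2]
def proj(c,X):
    p=np.array(c['R'])@np.array(X)+np.array(c['t']); return foc(c)*p[:2]/p[2]+[c['cx'],c['cy']]
E
python3 - <<'E'
from h import *
a=shot('top');b=shot('scene');save(a,'top.png');save(b,'scene.png')
import pickle;pickle.dump((a,b),open('cams.pkl','wb'))
for c in(a,b): print(foc(c),c['cx'],c['cy'],ray(c,c['cx'],c['cy']))
print(read_t(),read_eef_pos(),read_eef_rot(),arm.grip_point_offset,read_opening(),read_contact_force())
E
```

```text
551.0556973134883 316.5959873959622 239.13321656275784 (array([ 490.60266209,   13.320646  , 1210.40871516]), array([ 0.05687097, -0.00997554, -0.9983317 ]))
526.0745887454907 318.4037110235872 239.70319352896306 (array([1178.63860989,   39.90255701,  841.42534723]), array([-0.63069277, -0.02016265, -0.77577064]))
0.1 [ 245.88779805 -491.47062876  230.24164224] [-1.00153374e-03  9.73231917e-01  2.29823014e-01 -1.24853533e-04] 18.700000000000003 85.47296238916597 [ 0.0431769  -0.26505881  0.656411  ]
```

View pics/top.png

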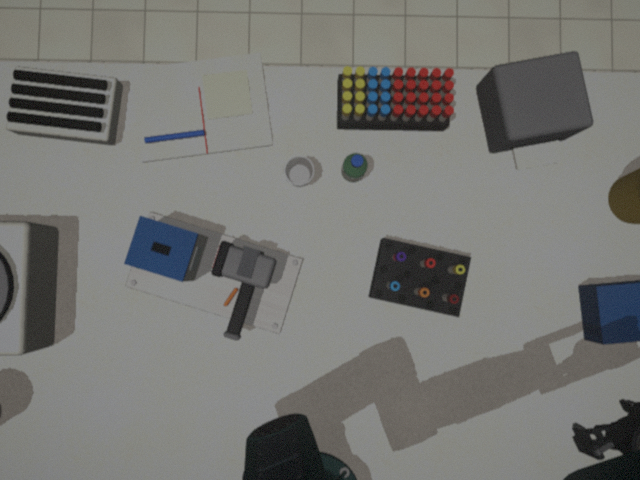

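View pics/scene.png

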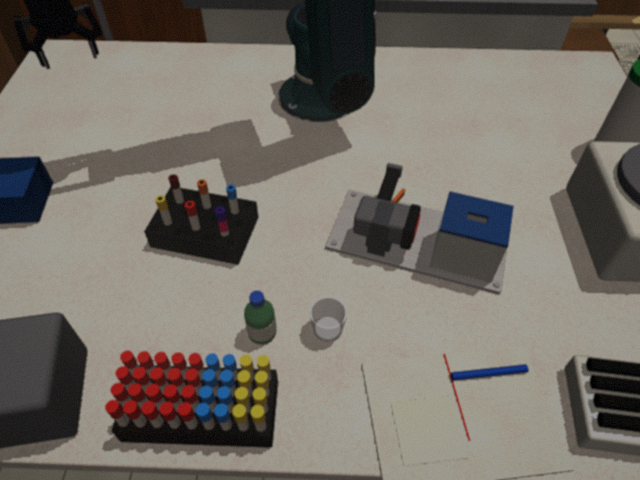

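The top view shows the purple cap at about (401,257), slot (160,248), trigger (231,297), and grip (240,310). The scene view shows purple at (222,213) and slot (477,217). Next I measure these.

```bash
cat > m.py <<'E'
from h import *
import pickle
a,b=pickle.load(open('cams.pkl','rb'))
def comps(c,lo,hi,box,mn=8):
    hsv=cv2.cvtColor(c['image'],cv2.COLOR_RGB2HSV); m=cv2.inRange(hsv,lo,hi)
    k=np.zeros_like(m);x0,y0,x1,y1=box;k[y0:y1,x0:x1]=m[y0:y1,x0:x1]
    cs,_=cv2.findContours(k,cv2.RETR_EXTERNAL,cv2.CHAIN_APPROX_NONE)
    return [q for q in sorted(cs,key=cv2.contourArea,reverse=True) if cv2.contourArea(q)>=mn]
def tri(u,v):
    o1,d1=ray(a,*u);o2,d2=ray(b,*v)
    s=np.linalg.lstsq(np.c_[d1,-d2],o2-o1,rcond=None)[0]; p,q=o1+s[0]*d1,o2+s[1]*d2
    return (p+q)/2,np.linalg.norm(p-q)
np.set_printoptions(precision=1,suppress=True)
def rectpts(c,q,z):
    P=np.array([onz(c,u,v,z)[:2] for u,v in q[:,0,:]+0.0],np.float32)
    return cv2.minAreaRect(P)
for n,c,box in(('top',a,(110,200,215,290)),('scene',b,(430,185,520,250))):
    q=comps(c,(100,120,60),(125,255,255),box)[0]; print(n,'plate',rectpts(c,q,125))
    x,y,w,h=cv2.boundingRect(q)
    s=[r for r in comps(c,(0,0,0),(180,255,65),(x+w//5,y+h//5,x+w*4//5,y+h*4//5),15)]
    for r in s[:2]: print('  slot',cv2.boundingRect(r),rectpts(c,r,125))
q=comps(a,(5,100,80),(20,255,255),(215,280,245,312))[0];print('trig',cv2.boundingRect(q),rectpts(a,q,81))
q=comps(a,(0,0,0),(180,255,60),(222,286,262,345));print('grip',[(cv2.boundingRect(r),rectpts(a,r,85)) for r in q[:2]])
q=comps(a,(0,0,0),(180,255,70),(360,230,480,320))[0];print('rack',rectpts(a,q,50))
for n,c,box in(('top',a,(360,230,480,320)),('scene',b,(145,170,262,262))):
    for nm,lo,hi in(('purple',(120,90,50),(145,255,255)),('pink',(146,90,90),(172,255,255))):
        for r in comps(c,lo,hi,box,3)[:2]:
            m=cv2.minEnclosingCircle(r);print(n,nm,cv2.boundingRect(r),onz(c,*m[0],116))
for n,c,k,box in (('top',a,7,(90,190,320,350)),('topr',a,7,(360,230,480,320))):
    x0,y0,x1,y1=box;im=cv2.resize(c['image'][y0:y1,x0:x1],None,fx=3.4,fy=3.4,interpolation=cv2.INTER_CUBIC);cv2.imwrite(f'pics/{n}_c.png',im[:,:,::-1])
E
python3 m.py
```

```text
top plate ((529.7017211914062, 307.49072265625), (118.48875427246094, 95.89170837402344), 73.6935806274414)
  slot (151, 242, 20, 13) ((529.3423461914062, 308.55047607421875), (35.59618377685547, 17.942472457885742), 72.48771667480469)
scene plate ((532.7938232421875, 307.58587646484375), (117.33903503417969, 97.861083984375), 73.95323181152344)
  slot (468, 212, 20, 11) ((530.9498901367188, 308.9342346191406), (35.798500061035156, 17.51709747314453), 73.81188201904297)
trig (224, 288, 14, 18) ((435.1136169433594, 175.6419219970703), (6.229466915130615, 40.93235778808594), 57.44924545288086)
grip [((227, 286, 28, 51), ((409.91693115234375, 154.306396484375), (26.78878402709961, 105.64108276367188), 73.81916809082031))]
rack ((481.34381103515625, -216.0614471435547), (192.73141479492188, 127.68196868896484), 78.35839080810547)
top purple (396, 251, 11, 11) [ 521.5 -165.3  116. ]
scene purple (215, 206, 10, 9) [ 524.7 -165.5  116. ]
```

View pics/top_c.png

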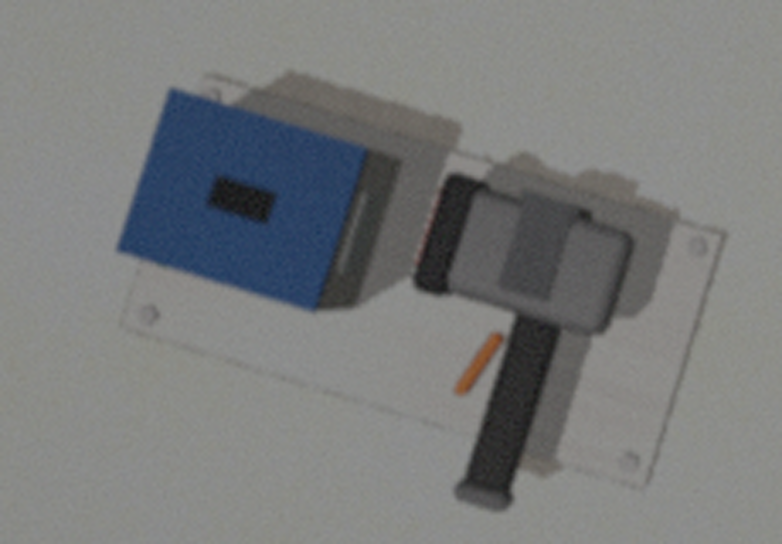

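Slot ≈ (530,308.5) and station yaw ≈ -16.2°. Slot minus the given offset puts the grip at (414,154), which agrees with its mask. The blade's centre and tilt give the pad at (3,34), also as specified. Rack yaw is -11.6°, and the purple tube is in hole (30,60), about 2 mm from the prediction. I'll hover over the grip and look with the wrist camera.

```bash
cat >> h.py <<'E'
from scipy.spatial.transform import Rotation as Ro
YS=np.radians(-16.2); YR=np.radians(-11.6)
def quat(a): return [0,float(np.cos(a/2)),float(np.sin(a/2)),0]   # tool x at world angle a, pointing down
def R2(a): return np.array([[np.cos(a),-np.sin(a)],[np.sin(a),np.cos(a)]])
def toolT():
    q=np.array(read_eef_rot()); T=np.eye(4); T[:3,:3]=Ro.from_quat(q[[1,2,3,0]]).as_matrix(); T[:3,3]=read_eef_pos(); return T
def wshot(f=None):
    T=toolT(); c=optics.camera('wrist'); c['T']=T@np.array(c['T_tool_cam'])
    if f: save(c,f)
    return c
def wz(c,u,v,z):
    f=foc(c);d=np.array([u-c['cx'],v-c['cy']]);r=np.hypot(*d);th=r/f
    k=np.r_[np.sin(th)*d/max(r,1e-9),np.cos(th)]; w=c['T'][:3,:3]@k;o=c['T'][:3,3]
    return o+w*(z-o[2])/w[2]
def wproj(c,X):
    p=c['T'][:3,:3].T@(np.array(X)-c['T'][:3,3]);r=np.hypot(p[0],p[1]);th=np.arctan2(r,p[2])
    return np.array([c['cx'],c['cy']])+foc(c)*th*p[:2]/r
SLOT=np.array([530.,308.5]); GRIP=SLOT-R2(YS)@[68,180]
np.set_printoptions(precision=2,suppress=True)
E
python3 - <<'E'
from h import *
import pickle
g=GRIP+R2(YS)@[2,5]; print(GRIP,g)
for a in(YS,YS+np.pi,YS-np.pi): print(a,kinematics.solve_ik([*g,200],quat(a)),kinematics.solve_ik([*g,48],quat(a)))
arm.reach([*g,210],quat(YS)); print(read_t(),read_eef_pos(),read_contact_force())
c=wshot('w1.png'); pickle.dump(c,open('w1.pkl','wb')); print(foc(c),c['T_tool_cam'])
for p in([*GRIP,85],[*SLOT,125],[*(GRIP+R2(YS)@[3,34]),81]): print(wproj(c,p))
E
```

```text
[414.48 154.62] [417.8  158.86]
-0.2827433388230814 [ 0.24 -0.14  1.65 -0.    1.63  2.09] [ 0.24 -0.03  1.86 -0.    1.3   2.09]
2.8588493147667116 [ 0.24 -0.14  1.65 -0.    1.63 -1.05] [ 0.24 -0.03  1.86 -0.    1.3  -1.05]
-3.4243359924128747 [ 0.24 -0.14  1.65 -0.    1.63 -1.05] [ 0.24 -0.03  1.86 -0.    1.3  -1.05]
2.4917 [418.09 158.38 210.03] [ 0.58 -0.35  0.6 ]
371.64829954431775 [[   0.     -0.96   -0.26   65.49]
 [   1.      0.      0.     -0.75]
 [  -0.     -0.26    0.96 -141.56]
 [   0.      0.      0.      1.  ]]
[332.78 233.22]
[ 79.   155.06]
[287.42 228.05]
```

View pics/w1.png

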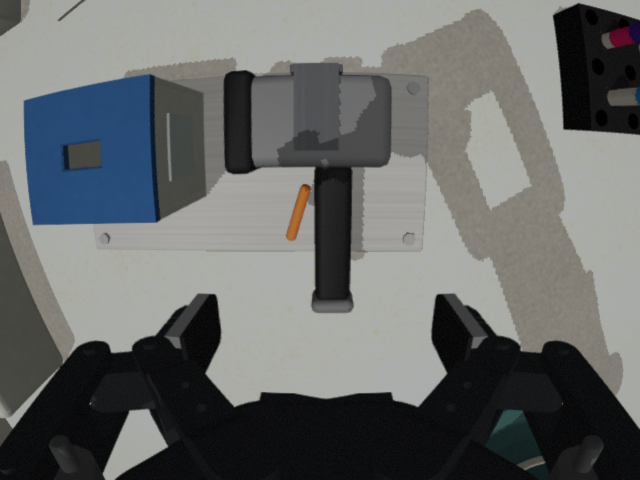

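The grip axis appears at column 333 (predicted 332.8), the blade's outer face at about (289,228) (predicted 287), and the slot at (82,155) (predicted 79,155). These agree, so I'll descend and squeeze.

Run:
```python
from h import *
import pickle
g=GRIP+R2(YS)@[2,5]
arm.move_straight([*g,48],quat(YS),vel=120); print(read_t(),read_eef_pos(),read_contact_force())
for o in (50,44,40,38):
    claw.gripper_to(o); print(o,read_opening(),read_contact_force(),read_t())
c=wshot('w2.png'); pickle.dump(c,open('w2.pkl','wb'))
```

```text
4.0417 [418.49 159.04  48.86] [-0.35  0.14 -0.34]
50 49.74277348995371 [-0.65  4.27  2.47] 4.4833
44 44.32037241958923 [-0.62  5.16  3.21] 4.7167
40 40.15114923061915 [0.05 4.91 3.15] 4.9333
38 37.89753716049723 [-1.45  3.04  6.16] 5.15
```

View pics/w2.png

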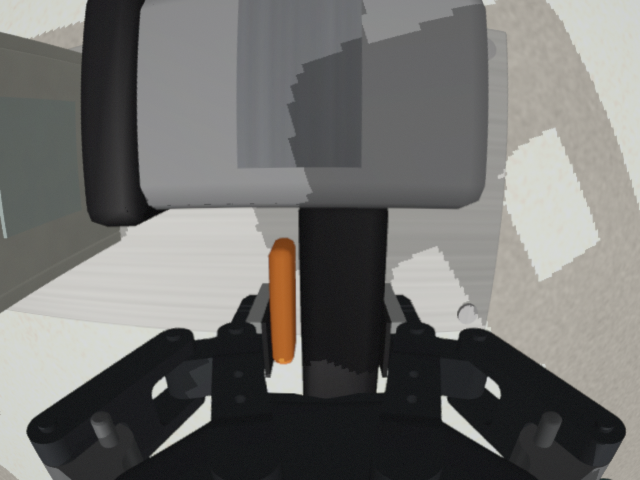

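The blade is now nearly parallel to the grip. I'll squeeze against the stop, hold, and release.

Run:
```python
from h import *
import pickle
claw.gripper_to(35); print(read_opening(),read_contact_force(),read_t())
arm.hold(.5); c=wshot('w3.png'); print(read_opening(),read_contact_force(),read_t())
claw.gripper_to(85); print(read_opening(),read_contact_force(),read_t())
d=wshot('w4.png')
for k in(c,d):
    hsv=cv2.cvtColor(k['image'],cv2.COLOR_RGB2HSV); m=cv2.inRange(hsv,(5,100,80),(20,255,255))
    q=max(cv2.findContours(m,0,1)[0],key=cv2.contourArea); print(cv2.minAreaRect(q))
g=GRIP+R2(YS)@[2,5]
arm.move_straight([*g,215],quat(YS),vel=200); print(read_t())
c=wshot('w5.png'); pickle.dump(c,open('w5.pkl','wb'))
# hover over slot for a near look
p=SLOT-R2(YS)@[55,0]
arm.reach([*p,250],quat(YS)); c=wshot('slot.png'); pickle.dump(c,open('slot.pkl','wb')); print(read_t(),read_eef_pos(),wproj(c,[*SLOT,125]))
```

```text
37.311175317356565 [-3.44  0.24  6.59] 5.4167
37.15345076524353 [-3.22  0.65  8.02] 5.9667
85.18535063946959 [ 0.52 -0.29 -0.7 ] 6.5
((281.98809814453125, 300.0697937011719), (124.25762176513672, 26.239879608154297), 88.40885925292969)
((264.2452697753906, 297.6415100097656), (23.900733947753906, 125.54753875732422), 15.945395469665527)
7.5333
8.3833 [476.78 322.42 249.14] [324.82 154.65]
```

View pics/slot.png

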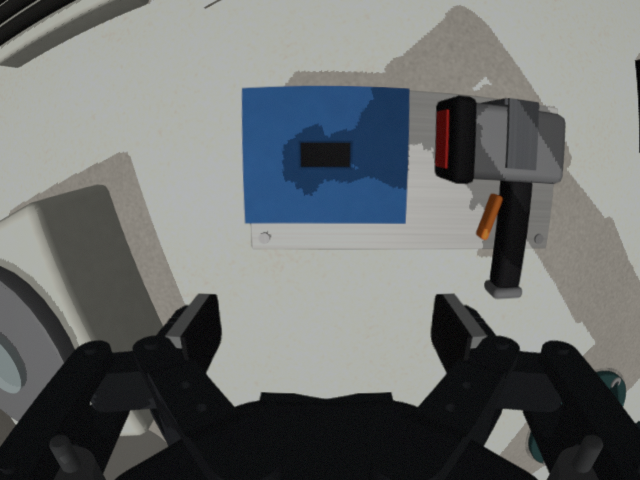

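The squeeze stalled at 37.2 mm with the blade within 1.6° of the grip, was held for more than 0.5 s, and the blade sprang back to 16°. The slot appears at about (325,154). Next I measure it and take the same kind of view of the tube.

Run:
```python
from h import *
import pickle
c=pickle.load(open('slot.pkl','rb'))
g=cv2.cvtColor(c['image'],cv2.COLOR_RGB2GRAY); m=np.zeros_like(g); m[132:178,290:362]=(g[132:178,290:362]<42)*255
q=max(cv2.findContours(m,0,1)[0],key=cv2.contourArea)
P=np.array([wz(c,*p,125)[:2] for p in q[:,0,:].astype(float)],np.float32); print('slot',cv2.boundingRect(q),cv2.minAreaRect(P))
hsv=cv2.cvtColor(c['image'],cv2.COLOR_RGB2HSV); m=cv2.inRange(hsv,(100,100,30),(125,255,255)); m[:80]=0;m[230:]=0
q=cv2.convexHull(max(cv2.findContours(m,0,1)[0],key=cv2.contourArea))
P=np.array([wz(c,*p,125)[:2] for p in q[:,0,:].astype(float)],np.float32); print('plate',cv2.minAreaRect(P))
t=np.array([523.,-165.4]); p=t-R2(YR)@[55,0]
arm.reach([*p,241],quat(YR)); claw.gripper_to(45); c=wshot('tube.png'); pickle.dump(c,open('tube.pkl','wb'))
print(read_t(),read_eef_pos(),read_qpos(),read_opening())
hsv=cv2.cvtColor(c['image'],cv2.COLOR_RGB2HSV)
m=cv2.inRange(hsv,(118,90,30),(145,255,255)); q=max(cv2.findContours(m,0,1)[0],key=cv2.contourArea)
print(cv2.boundingRect(q),wproj(c,[*t,116]),wz(c,*cv2.minEnclosingCircle(q)[0],116))
```

```text
slot (299, 141, 54, 28) ((530.1657104492188, 308.01324462890625), (37.465553283691406, 19.37863540649414), 73.40282440185547)
plate ((530.296630859375, 308.28515625), (118.88934326171875, 98.3523178100586), 73.82356262207031)
10.65 [ 469.18 -154.23  240.99] [-0.43 -0.04  1.48 -0.    1.7   1.34] 45.156362821087995
(316, 144, 27, 27) [327.07 155.24] [ 521.64 -166.27  116.  ]
```

View pics/tube.png

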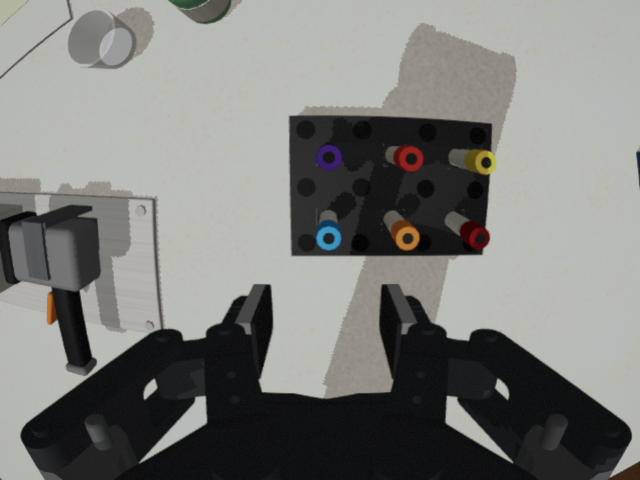

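The purple cap is at (328,157) in the wrist view, so the tube is at (522,-165.8). I'll grasp it with the jaws part open, clear of its neighbours, and lift it.

Run:
```python
from h import *
import pickle
t=[522.,-165.8]
arm.move_straight([*t,150],quat(YR),vel=150)
arm.move_straight([*t,75],quat(YR),vel=80); print(read_eef_pos(),read_contact_force())
claw.gripper_to(15); print(read_opening(),read_contact_force(),read_t())
p=read_eef_pos(); arm.move_straight([p[0],p[1],130],vel=60); print(read_opening(),read_contact_force())
arm.move_straight([p[0],p[1],220],vel=150); print(read_opening(),read_contact_force(),read_eef_pos(),read_t())
h=SLOT; arm.reach([530.2,308.1,220],quat(YS)); arm.hold(.3); print(read_contact_force(),read_eef_pos(),read_t(),read_qpos())
c=wshot('w6.png'); pickle.dump(c,open('w6.pkl','wb'))
b=shot('scene'); save(b,'scene2.png'); pickle.dump(b,open('scene2.pkl','wb'))
A=c['image'][0:480,80:560]; B=cv2.resize(b['image'][110:290,400:560],None,fx=2,fy=2); B=cv2.copyMakeBorder(B,0,120,0,0,0)
cv2.imwrite('pics/c6.png',np.hstack([A,B])[:,:,::-1])
```

```text
[ 522.52 -166.01   75.72] [ 0.29 -0.22 -0.58]
17.419221619459353 [-0.2   0.44  2.08] 12.95
17.425859168387575 [0.06 1.09 0.23]
17.428064404597517 [ 0.93  0.06 -1.02] [ 521.97 -165.73  218.82] 14.7667
[-0.29  0.57 -0.55] [530.52 307.48 220.08] 16.8 [ 0.43  0.23  1.23 -0.    1.68  2.29]
```

View pics/c6.png

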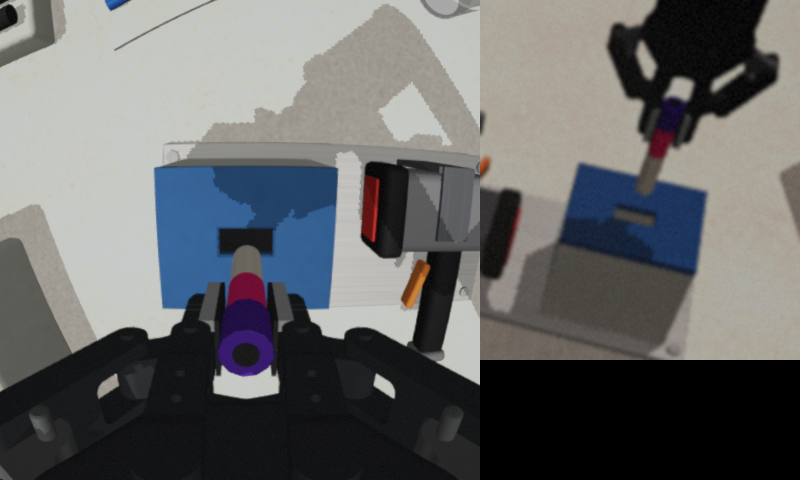

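The tube hangs upright, in line with the slot in columns (tube 246, slot 246 in the crop). Now I'll check its offset along the slot's narrow direction.

Run:
```python
from h import *
import pickle
c=pickle.load(open('w6.pkl','rb')); im=c['image']; hsv=cv2.cvtColor(im,cv2.COLOR_RGB2HSV)
tcp=np.array([530.5,307.5,220.1]); lift=220.1-75.7
rel=lambda X: R2(YS).T@(X[:2]-tcp[:2])
m=cv2.inRange(hsv,(118,80,30),(150,255,255)); q=max(cv2.findContours(m,0,1)[0],key=cv2.contourArea);print('cap',cv2.boundingRect(q))
g=cv2.cvtColor(im,cv2.COLOR_RGB2GRAY); m=np.zeros_like(g);m[340:370,310:345]=(g[340:370,310:345]<40)*255
q=max(cv2.findContours(m,0,1)[0],key=cv2.contourArea);print('hole',cv2.boundingRect(q)); u=cv2.minEnclosingCircle(q)[0]
print('captop rel',rel(wz(c,*u,116+lift)), 'pred',wproj(c,[*tcp[:2],116+lift]))
# rows at tube column, foot top edge ; slot top edge
print('col326',im[222:256:1,326].astype(int).sum(1)); print('col305',im[222:262,305].astype(int).sum(1))
print('row240',im[262,300:352].astype(int).sum(1))
# predicted foot silhouette (sphere r8 at foot+8)
S=np.r_[tcp[:2],8+lift+8.]; a=np.linspace(0,2*np.pi,40); bst=[]
for e in np.linspace(-1.5,1.5,31):
  for x in a: bst.append(wproj(c,S+8*np.array([np.cos(x)*np.cos(e),np.sin(x)*np.cos(e),np.sin(e)])))
print('pred foot min row',np.min(np.array(bst)[:,1]))
for dx in(-9,9): print('pred slot edge',wproj(c,np.r_[np.array([530.2,308.1])+R2(YS)@[dx,-12],125]),wproj(c,np.r_[np.array([530.2,308.1])+R2(YS)@[dx,12],125]))
print('px per mm foot',wproj(c,S)-wproj(c,S+np.r_[R2(YS)@[1,0],0]))
```

```text
cap (297, 299, 58, 77)
hole (312, 342, 29, 25)
captop rel [-0.36  0.56] pred [327.72 353.93]
col326 [305 306 294 256 233 231 172  90  72  79  74  68  73  74  72  70  73  83
  71  71  73  72 105 232 287 304 305 304 302 303 300 304 300 303]
col305 [303 305 304 303 284 254 182  88  68  68  73  73  67  70  76  66  69  70
  72  70  67  68  63  69  66  67  68  74  73  87 113 129 194 224 246 283
 304 309 309 309]
row240 [308 305 308 313 306 308 307 304 308 309 309 311 316 300 285 288 293 301
 297 299 299 300 297 296 298 300 305 307 310 307 302 303 300 304 298 291
 296 307 303 299 295 300 303 300 307 303 305 301 305 301 302 301]
pred foot min row 243.4374905589694
pred slot edge [343.86 254.52] [307.95 254.52]
pred slot edge [344.22 228.32] [307.6  228.32]
px per mm foot [-0.    1.67]
```

Both ends of the tube sit about 0.5 mm to -x of the TCP, with no tilt. I'll correct for that and lower it in steps, watching force.

```bash
cat >> h.py <<'E'
def F(n=15):
    f=[]; 
    for _ in range(n): arm.hold(.02); f.append(read_contact_force())
    return np.mean(f,0)
def SF(n=15): f=F(n); return np.r_[R2(YS).T@f[:2],f[2]]
E
python3 - <<'E'
from h import *
S=np.array([530.2,308.1]); 
p=S+R2(YS)@[0.6,0]
arm.move_straight([*p,200],quat(YS),vel=60); f0=SF(); print('f0',f0,np.mean([read_eef_pos() for _ in range(10)],0),p,read_t())
ok=True
for z in (194,190,186,182,178,172,165,158,152,145,139):
    arm.move_straight([*p,z],quat(YS),vel=30); f=SF(6)-f0; print(z,f,read_opening())
    if abs(f[2])>4 or np.hypot(f[0],f[1])>4: print('stop'); break
print(read_t())
E
```

```text
f0 [-0.01 -0.13 -0.06] [530.95 308.07 200.51] [530.78 307.93] 17.6333
194 [-0.24  0.3  -0.3 ] 17.829496458993795
190 [-0.02 -0.46 -0.13] 17.348075489988627
186 [-0.15 -0.14 -0.2 ] 17.37018010788197
182 [ 0.01 -0.15 -0.2 ] 17.47798705477737
178 [-0.15 -0.58  0.2 ] 17.597693829260248
172 [-0.03 -0.18 -0.32] 17.425319720236562
165 [-0.07 -0.07 -0.07] 17.231000829422353
158 [ 0.12  0.06 -0.23] 17.34692891630283
152 [ 0.18  0.04 -0.35] 17.131874066721682
145 [ 0.12  0.24 -0.24] 17.49770656303647
139 [ 0.4   0.19 -0.02] 17.462337796685325
22.4167
```

It lowered without contact. I'll probe gently across the slot's width to centre it.

Run:
```python
from h import *
import pickle
p=np.array([530.2,308.1])+R2(YS)@[0.6,0]; z=139
f0=SF(20); res=[]
for s in(1,-1):
    for k in range(1,10):
        d=s*k*.25; arm.move_straight([*(p+R2(YS)@[d,0]),z],quat(YS),vel=10); f=SF(10)-f0
        print(round(d,2),f[:2],end=' ')
        if abs(f[0])>1.3: break
    res.append(d); print(); arm.move_straight([*p,z],quat(YS),vel=10)
mid=np.mean(res); print(res,mid)
if abs(mid)<.9: arm.move_straight([*(p+R2(YS)@[mid,0]),z],quat(YS),vel=10)
arm.hold(.5); print(SF(20)-f0,SF(20),read_eef_pos(),read_opening(),read_t())
c=wshot('w7.png'); b=shot('scene'); a=shot('top'); save(a,'top7.png')
A=c['image'][:,80:560]; B=cv2.resize(b['image'][110:290,400:560],None,fx=2,fy=2); B=cv2.copyMakeBorder(B,0,120,0,0,0)
cv2.imwrite('pics/c7.png',np.hstack([A,B])[:,:,::-1])
```

```text
0.25 [ 0.05 -0.  ] 0.5 [ 0.02 -0.31] 0.75 [ 0.05 -0.36] 1.0 [ 0.03 -0.01] 1.25 [-0.44  0.01] 1.5 [-1.07 -0.17] 1.75 [-2.45 -0.38] 
-0.25 [-0.3  -0.03] -0.5 [ 0.03 -0.11] -0.75 [ 0.18 -0.01] -1.0 [ 0.26 -0.16] -1.25 [ 0.33 -0.06] -1.5 [ 1.22 -0.27] -1.75 [ 1.92 -0.13] 
[1.75, -1.75] 0.0
[ 0.   -0.1   0.04] [-0.15 -0.01 -0.22] [530.77 307.94 139.01] 17.352475545373572 30.65
```

View pics/c7.png

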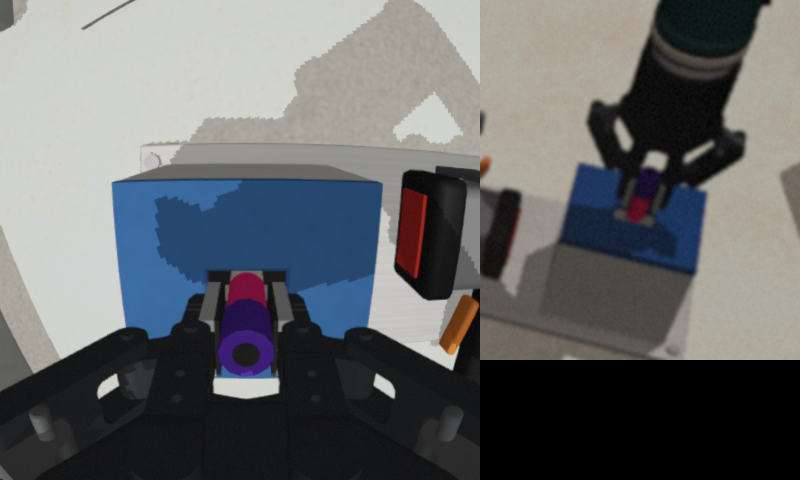

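The tube passes through the slot with the pink band just above the plate and the cap clear. Contact onsets are symmetric at about ±1.2 mm and the residual force is about 0, so I'm handing in.

```bash
python3 -c "
from h import *
arm.job_done(); print(read_t())"
```

```text
the job is handed in; nothing more can be done
the job is handed in; nothing more can be done
```

The job is handed in, at about 31 s on the robot's clock (limit 64 s), and my checks found nothing wrong.

- **Trigger:** I squeezed the grip and trigger together between the fingers. They stalled at 37.2 mm (38 mm expected) with the blade parallel to the grip to within 1.6°. I held that for more than 0.5 s and opened up; the blade sprang back to its 16° tilt.
- **Tube:** I took the purple-capped tube out of the rack by its cap and lowered it through the slot, feeling no contact on the way down. By calculation the foot is about 71 mm above the desk, so about 54 mm of the tube is below the top of the plate.
- **Centring:** I nudged the tube sideways across the slot's narrow width. It touched at about the same distance on both sides, with no more than about 2.5 N, and I returned it to the middle.
- **Last checks:** The remaining force on the tool was about 0.1 N, and the gripper opening was 17.4 mm, so the tube is still held. The last picture shows the pink band at the slot and the cap clear above the plate.
- **Disagreements:** The cap gripped at 17.4 mm against its nominal 19 mm. The fixed cameras differed by up to about 3 mm, so I used the wrist camera and the nudging for the final position.
- **Not checked:** I did not look again at the other tubes, the bottle and the cup at the end; no contact with them showed in the forces I read.

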